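# Close the loaded drawer of the sedimentation reader

## Task

The blood tubes in the open sample drawer of the small white reader were only dropped into their rubber grips: with the fingertips, press every tube straight down until it stands on the bottom of its well, its cap level with the top edge of the drawer front, as a tube left standing high would strike the housing and be read wrongly. Then push the drawer smoothly, without slamming it, all the way in until its catch has taken it and its front lies flush against the housing. Do not pull the tubes up, do not draw the drawer further out, and leave the bottles, timer, box, marker and cup round about where they are.

Things in the scene. Friction and masses are not known exactly. Their poses are not given: they have to be found in the camera images.
- reader: The reader's fixed white housing, 160 mm deep (x), 172 wide (y), 145 high, with a grey panel and dark screen on its flat roof; it does not move. Origin: centre of its underside on the worktop, x points into the machine away from the drawer (the drawer closes along +x), y to its left, z up. Its front face is at x = -80 mm; the drawer opening is 129 mm wide and its upper edge (lintel) is 118 mm above the worktop, so a tube left more than 6 mm too high strikes it.
- drawer (a joint): How far the sample drawer stands out of the housing in m; 0 = fully home. Straight slide along the reader's x, limit 0.115. About 1.5 N of friction on the way; a sprung roller catch resists with about 6 N between 8 and 4 mm from home and then holds it home.
- drawer_front (a point): Centre of the grey push plate (66 wide x 30 high mm) on the outer face of the drawer front, 88 mm above the worktop. Its x is along the reader's x, into the machine. The drawer front is a white panel 140 mm wide, from 12 to 113 mm above the worktop, without a handle; with the drawer home this point is at x = -94 mm in the reader's frame. The tubes stand in one row across the drawer, their axes 47 mm behind this point (further into the machine).
- housing_front (a point): Middle of the strip of housing above the drawer opening, on the housing's front face, 130 mm above the worktop.
- sample_left (a joint): Height in m by which the left tube (reader's +y side) stands above the bottom of its well; 0 = seated. The rubber grip holds it with about 4 N of friction; it stays where it is left.
- sample_middle (a joint): The same for the middle tube (it may already stand nearly or fully seated).
- sample_right (a joint): The same for the right tube (reader's -y side).
- cap_left (a point): Centre of the top of the left tube's purple cap. Caps are 17 mm across and 27 mm high, tubes 12 mm across and 90 mm high with cap; neighbouring tubes stand 39 mm apart. Seated, the cap top is 112 mm above the worktop, practically level with the drawer front's top edge (113 mm).
- cap_middle (a point): Centre of the top of the middle tube's purple cap.
- cap_right (a point): Centre of the top of the right tube's purple cap.
- white_bottle: Loose white reagent bottle with blue cap, 48 mm across, 105 high, to the right of the drawer; origin at the centre of its underside. To be left alone.
- brown_bottle: Loose brown reagent bottle with black cap, 40 mm across, 85 high, to the left beyond the timer; origin at the centre of its underside. To be left alone.
- timer: Loose white bench timer standing on edge, 62 wide, 54 high, 21 thick, left of the drawer; origin at the centre of its underside. To be left alone.
- blue_box: Loose blue slide box, 57x87x32 mm, at the right; origin at the centre of its underside. To be left alone.
- marker: Loose black and white marker pen, 136 mm long, lying at the far left; origin at its middle. To be left alone.
- cup: Loose small white cup, 36 mm across, 34 high, at the far right; origin at the centre of its underside. To be left alone.

How it is judged (in metres and radians):
On the way, in this order (a step that is already met when the one before it is completed fails the run):
1. all three tubes pressed down to the bottom of their wells (within 3 mm), the drawer still out (value of joint each of sample_left, sample_middle, sample_right below 0.003 m and value of joint drawer above 0.04 m), for 0.2 s.
2. drawer pushed fully home (within 3 mm) (value of joint drawer below 0.003 m), for 0.2 s.
At the end, for the whole second after the job is handed in: The drawer is fully home and at rest (within 3 mm), all three tubes stand on the bottom of their wells (within 3 mm), and the bottles, timer, box, marker and cup stand within 15 mm of where they were (value of joint each of drawer, sample_left, sample_middle, sample_right below 0.003 m and velocity of joint drawer between -0.01 and 0.01 m/s and distance of each of white_bottle, brown_bottle, timer, blue_box, marker, cup from where it was at the start of the episode below 0.015 m); the robot touches nothing.
It fails at once if a tube pulled up (more than 24 mm above the bottom of its well) (value of joint any of sample_left, sample_middle, sample_right above 0.024 m).
It fails at once if the drawer drawn further out (beyond 100 mm) (value of joint drawer above 0.1 m).
It fails at once if the drawer slammed (faster than 0.35 m/s) (velocity of joint drawer below -0.35 m/s).
It fails at once if a bystander pushed or lifted more than 15 mm (distance of any of white_bottle, brown_bottle, timer, blue_box, marker, cup from where it was at the start of the episode above 0.015 m).
It also fails if it takes over 48 s, if anything falls off the work surface, if the arm or the gripper's body presses on something with over 40 N, if the wrist force passes 120 N, or if a joint passes its speed limit or range.

## Robot

A 6-joint arm with a two-finger parallel gripper is mounted at the origin on a cart in front of the work surface, level with it; the furniture and walls round the work are solid. World frame = base frame: x ahead of the robot, y to its left, z up, the work surface at z = 0. Lengths are in m, angles in degrees, forces in N, time in s.
With the tool pointing down it reaches from about 0.4 to 0.825 m from the base axis. Payload 7 kg.
Tool frame: the origin (TCP) lies midway between the tips of the shut fingers; the grasp point (between the pads) lies 19 mm behind it; z points along the fingers, y is the direction in which the jaws open and shut (so a half turn about z gives the same grasp; the last joint's range is limited). The gripper opens to 88 mm and grips with 3 to 60 N. Pads are 19 mm wide; open, the fingers measure 130 mm over their backs; the gripper's body (78 mm by 193 mm) begins 47 mm behind the grasp point.
Start: joints at [86.981, 20.546, 0.682, 0, -70.136, -16.507], TCP at [0.226, 0.636, 0.227] pointing down, gripper open.
Joint ranges: [-176.03, 176.03], [-82.01, 121.73], [-58.28, 71.71], [-173.87, 95.51], [-174.79, -0.11], [-173.66, 173.66]. Speed limits (degrees/s): [136.94, 136.94, 172.46, 180, 180, 180].

## Interface

Orientations are given as a 3x3 rotation matrix whose columns are the frame's x, y, z axes.
In Python, from rig import robot gives the robot as it stands. Calls block until the motion is done:
- robot.goto(position, orientation): joint-space move of the TCP to a pose.
- robot.servo_line(position, ori=None, speed=0.15): straight line of the TCP; ori=None keeps the orientation; speed is the mean speed in m/s.
- robot.movej(angles): joint-space move.
- robot.move_gripper(opening): opening from 0.0 (shut) to 1.0 (fully open); the grip force is fixed at half the most; returns when the fingers have stopped.
- robot.dwell(seconds).
- robot.ik(position, orientation): joint angles nearest the present ones, or None.
- robot.grab_frame(name): name is "scene" or "top" or "wrist"; returns (picture, depth): 480x640x3 uint8, red, green, blue; 480x640 float32, m along the optical axis (not along the pixel's ray), 0 where there is no reading.
- robot.camera_info(name): a dict with "vfov" (degrees; the focal length in pixels is half the picture's height over the tangent of half this angle, whatever the lens; pixels are square), "cx", "cy" (the principal point, pixels), "view" (4x4, takes a point from world to camera coordinates); the wrist camera has in their place "T_tool_cam" (4x4, takes a point from camera to tool coordinates, whose origin is the TCP and whose axes are the flange's). Camera axes: x right, y down, z forward; pixel columns grow to the right and rows downward; lengths in m; the calibration is good to about 2 mm. A picture is of the moment at which its call begins: read the wrist's pose just before it. camera_info takes no time and is no camera call.
A pose or a line that the arm cannot do raises robot.Unreachable and nothing moves.
- robot.job_done(): hands the job in, once; it reports no verdict.
Readings, each from a call of its own:
- robot.read_t(): time.
- robot.read_qpos(): joint angles.
- robot.read_qvel(): joint speeds.
- robot.read_effort(): joint torques, N m.
- robot.read_position(): TCP position.
- robot.read_tcp_rot(): TCP orientation.
- robot.read_force(): force on the tool from outside, world axes, zero at the start.
- robot.read_ft_torque(): the same for the moment, N m.
- robot.read_grip_width(): opening from 0.0 (shut) to 1.0 (fully open).
Only numpy, scipy, OpenCV 4.12 (cv2) and the standard library are available. Lean on these libraries where they do the work, as an engineer would, in place of code of your own. Each camera call takes 0.05 s, during which the arm holds its last target.

## Working session

There is one attempt and no reset: what is moved stays moved. The work goes in short steps, each a Python script; the robot and the scene stay as the last script left them, time stands still between calls to the robot, and variables do not carry over. Pictures are saved under pics/ and viewed, and the job is handed in when it is done.

```bash
mkdir -p pics
cat > h.py <<'E'
from rig import robot
import numpy as np, cv2
def save(n,p): cv2.imwrite('pics/'+p+'.png',cv2.cvtColor(n,cv2.COLOR_RGB2BGR))
E
python3 - <<'E'
from h import *
for c in ['scene','top','wrist']:
    r,d=robot.grab_frame(c); save(r,c+'0'); np.savez('pics/'+c+'0.npz',r=r,d=d)
    print(c,{k:(np.round(v,4).tolist() if not np.isscalar(v) else v) for k,v in robot.camera_info(c).items()}, (d>0).mean())
print(robot.read_t(),robot.read_position(),robot.read_tcp_rot(),robot.read_force())
E
```

```text
scene {'vfov': 48.053364594508764, 'cx': 319.04856315317716, 'cy': 249.40147232240398, 'view': [[0.6072, -0.7943, -0.0179, -0.3538], [-0.5607, -0.4125, -0.7179, 0.3569], [0.5629, 0.446, -0.6959, 1.1035], [0.0, 0.0, 0.0, 1.0]]} 0.9920345052083334
top {'vfov': 52.64521227513079, 'cx': 316.4690774446346, 'cy': 241.8190382268316, 'view': [[-0.0167, -0.9999, -0.0032, -0.0755], [-0.991, 0.017, -0.1328, 0.5134], [0.1328, 0.0009, -0.9911, 1.1296], [0.0, 0.0, 0.0, 1.0]]} 0.996103515625
wrist {'vfov': 70.02308173228786, 'cx': 319.4297481868441, 'cy': 242.33748764423632, 'T_tool_cam': [[-0.0005, -0.9572, -0.2895, 0.0789], [1.0, -0.0006, -0.0, 0.0003], [-0.0001, -0.2895, 0.9572, -0.1574], [0.0, 0.0, 0.0, 1.0]]} 0.9959407552083334
0.15 [0.22552545 0.63580979 0.22582588] [[ 9.42467103e-01 -3.34298783e-01 -2.90749223e-04]
 [-3.34298874e-01 -9.42466246e-01 -1.28027545e-03]
 [ 1.53973195e-04  1.30381463e-03 -9.99999138e-01]] [-0.22994743 -0.25543076  0.24850185]
```

View pics/scene0.png

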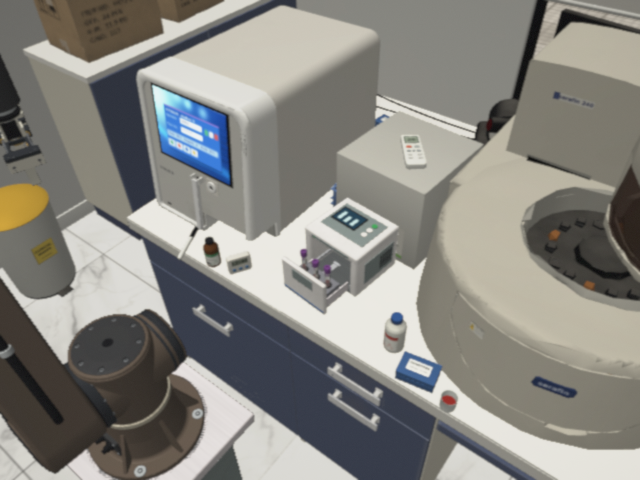

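View pics/top0.png

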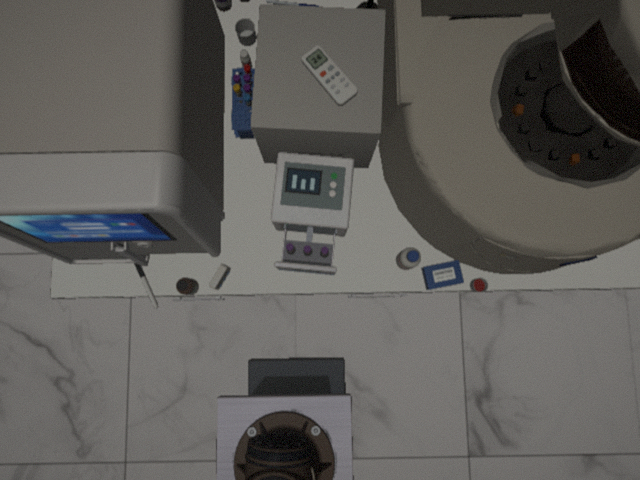

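View pics/wrist0.png

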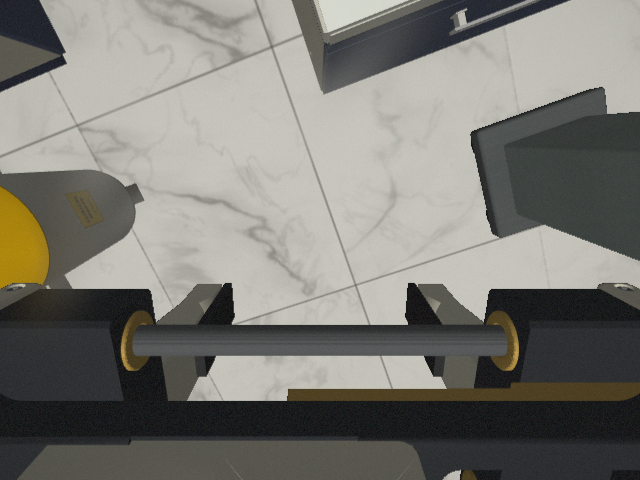

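The scene view shows three purple caps at about (304,252), (315,262) and (326,270), in a drawer opening toward the robot. In the top view they are at (290,247), (307,249) and (324,252). Next I'll measure the caps, the front panel and the roof.

```bash
cat >> h.py <<'E'
def cam(c):
    i=robot.camera_info(c); f=240/np.tan(np.radians(i['vfov']/2)); return i,f
def w_from(c,uv,d):
    i,f=cam(c); uv=np.atleast_2d(uv).astype(float); d=np.atleast_1d(d)
    p=np.c_[(uv[:,0]-i['cx'])/f*d,(uv[:,1]-i['cy'])/f*d,d]
    V=np.array(i['view']); return (p-V[:3,3])@V[:3,:3]
def purple(r):
    h=cv2.cvtColor(r,cv2.COLOR_RGB2HSV).astype(int)
    return (((h[...,0]>120)&(h[...,0]<165)&(h[...,1]>50)&(h[...,2]>40))*255).astype(np.uint8)
E
python3 - <<'E'
from h import *
for c,box in [('scene',(280,330,240,290)),('top',(270,350,235,265))]:
    z=np.load(f'pics/{c}0.npz'); r,d=z['r'],z['d']
    m=purple(r); M=np.zeros_like(m); M[box[2]:box[3],box[0]:box[1]]=m[box[2]:box[3],box[0]:box[1]]
    n,l,s,ce=cv2.connectedComponentsWithStats(M)
    for k in range(1,n):
        if s[k,4]<8: continue
        v,u=np.where(l==k); P=w_from(c,np.c_[u,v],d[v,u])
        t=P[P[:,2]>np.percentile(P[:,2],70)]
        print(c,ce[k].round(1),s[k].tolist(),'zmax',P[:,2].max().round(4),'p85',np.percentile(P[:,2],85).round(4),'top mean',t.mean(0).round(4))
z=np.load('pics/top0.npz'); r,d=z['r'],z['d']
V,U=np.mgrid[0:480,0:640]
P=w_from('top',np.c_[U.ravel(),V.ravel()],d.ravel()).reshape(480,640,3)
roi=np.zeros((480,640),bool); roi[145:285,262:362]=1
m=(roi&(abs(P[...,2]-.147)<.008)).astype(np.uint8)
n,l,s,ce=cv2.connectedComponentsWithStats(m); k=1+s[1:,4].argmax(); q=P[l==k]
print('roof',len(q),q[:,2].mean(),cv2.minAreaRect(q[:,:2].astype(np.float32)))
m=roi&(V>255)&(abs(P[...,2]-.112)<.008); q=P[m]
print('front',len(q),cv2.minAreaRect(q[:,:2].astype(np.float32)),q[:,2].mean())
r2=cv2.resize(r[220:290,250:360],None,fx=7,fy=7,interpolation=cv2.INTER_CUBIC); save(r2,'topz')
r=np.load('pics/scene0.npz')['r'];save(cv2.resize(r[190:320,260:410],None,fx=5,fy=4.5,interpolation=cv2.INTER_CUBIC),'scenez')
E
```

```text
scene [303.2 252.5] [301, 249, 6, 8, 33] zmax 0.1271 p85 0.1248 top mean [ 0.4881 -0.0274  0.1249]
scene [314.9 262.6] [312, 259, 7, 8, 47] zmax 0.1188 p85 0.1169 top mean [ 0.4856 -0.0653  0.1168]
scene [326.7 268.7] [324, 265, 6, 9, 48] zmax 1.0178 p85 0.1237 top mean [ 0.4355 -0.1376  0.183 ]
top [289.2 246.7] [286, 243, 7, 8, 40] zmax 1.1875 p85 0.1258 top mean [ 0.478  -0.0296  0.2145]
top [307.  248.9] [304, 246, 7, 7, 41] zmax 1.1875 p85 0.1178 top mean [ 0.474  -0.0655  0.2072]
top [324.4 249.9] [321, 247, 7, 7, 39] zmax 0.1272 p85 0.1248 top mean [ 0.4822 -0.1035  0.125 ]
roof 5033 0.14316544287371227 ((0.6149926781654358, -0.07676931470632553), (0.17032216489315033, 0.15864771604537964), 83.58944702148438)
front 346 ((0.4477214515209198, -0.05774882435798645), (0.1390179544687271, 0.012850666418671608), 83.66403198242188) 0.11171307028719936
```

View pics/topz.png

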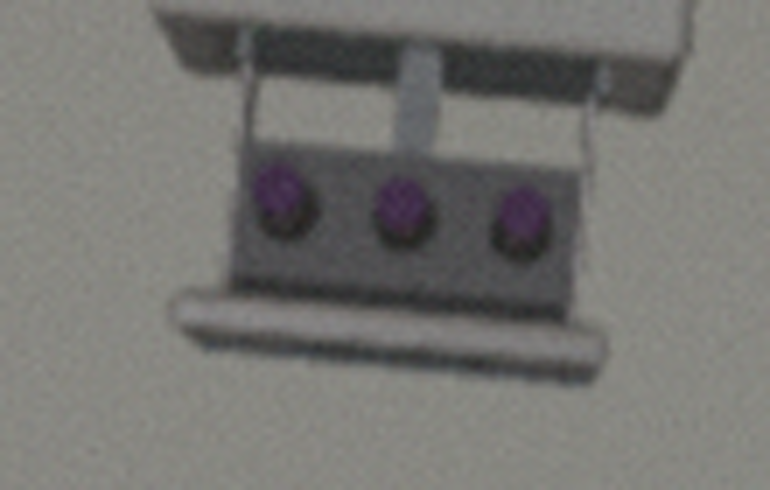

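View pics/scenez.png

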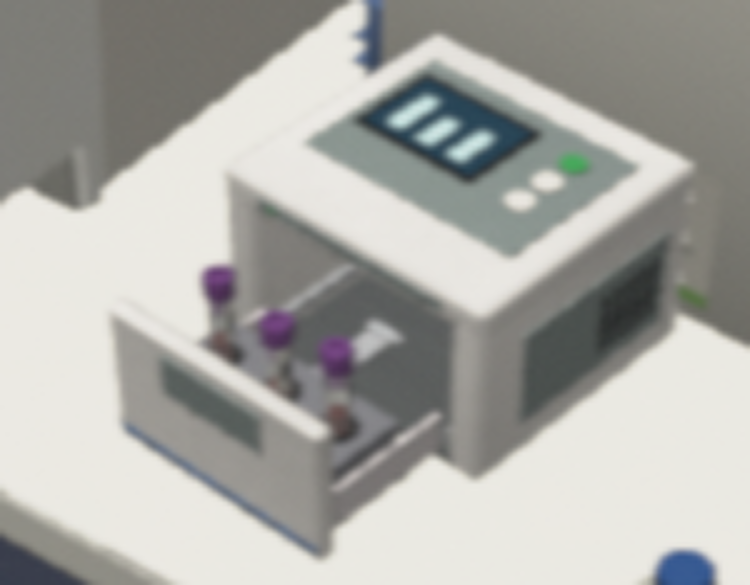

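Run:
```python
from h import *
pts=[]
for c in ['scene','top']:
    d=np.load(f'pics/{c}0.npz')['d']
    V,U=np.mgrid[0:480,0:640]
    P=w_from(c,np.c_[U.ravel(),V.ravel()],d.ravel())[(d.ravel()>0)]
    P=P[(P[:,2]>.03)&(P[:,2]<0.9)&(P[:,0]>0.25)]
    az=np.degrees(np.arctan2(P[:,1],P[:,0])); R=np.hypot(P[:,0],P[:,1])
    for a in range(-50,95,10):
        m=(az>=a)&(az<a+10)
        if m.sum()>5:
            o=np.argsort(R[m])[5]; print(c,a,m.sum(),'Rmin',P[m][o].round(3),R[m][o].round(3))
# retreat candidates
x=np.array([.9938,-.1115,0]);R=np.c_[x,[-.1115,-.9938,0],[0,0,-1]]
def tilt(t):
    z=np.sin(t)*x+np.array([0,0,-np.cos(t)]); y=R[:,1]; return np.c_[np.cross(y,z),y,z]
print('mid',robot.ik([.484,-.0653,.25],R),robot.ik([.484,-.0653,.112],R))
for t in (0,15,20,25,30):
  for s in (.40,.42,.435,.51):
    print(t,s,robot.ik([s,-.0577-(s-.4477)*.1122,.088],tilt(np.radians(t))) is not None)
p=robot.read_position(); 
for r in (.40,.43,.46,.5): print(r,robot.ik([p[0]*r/.675,p[1]*r/.675,.28],robot.read_tcp_rot()))
```

```text
scene -50 15269 Rmin [ 0.399 -0.353  0.033] 0.533
scene -40 14701 Rmin [ 0.45  -0.286  0.059] 0.533
scene -30 20185 Rmin [ 0.554 -0.32   0.079] 0.64
scene -20 14728 Rmin [ 0.438 -0.08   0.078] 0.445
scene -10 9886 Rmin [ 0.438 -0.069  0.099] 0.443
scene 0 7908 Rmin [0.449 0.006 0.084] 0.449
scene 10 16696 Rmin [0.413 0.15  0.037] 0.439
scene 20 8971 Rmin [0.404 0.157 0.046] 0.434
scene 30 7789 Rmin [0.397 0.23  0.063] 0.459
scene 40 7420 Rmin [0.483 0.408 0.034] 0.632
scene 50 6765 Rmin [0.74  1.172 0.036] 1.386
scene 60 5123 Rmin [0.251 0.594 0.51 ] 0.645
top -50 15891 Rmin [ 0.4   -0.349  0.032] 0.531
top -40 23855 Rmin [ 0.45  -0.285  0.044] 0.532
top -30 16675 Rmin [ 0.554 -0.315  0.048] 0.637
top -20 14045 Rmin [ 0.438 -0.087  0.093] 0.446
top -10 14914 Rmin [ 0.442 -0.048  0.074] 0.444
top 0 8449 Rmin [0.449 0.004 0.111] 0.449
top 10 21942 Rmin [0.417 0.148 0.038] 0.443
top 20 20578 Rmin [0.407 0.154 0.052] 0.436
top 30 8943 Rmin [0.399 0.232 0.065] 0.461
top 40 2043 Rmin [0.483 0.407 0.042] 0.632
mid [ 15.44022941   1.77764732 -20.00948765   0.         -68.21286503
  68.15820658] [ 15.44022941   9.34854941 -31.36057789   0.         -49.2908727
  68.15820658]
0 0.4 True
0 0.42 True
0 0.435 True
0 0.51 True
15 0.4 False
15 0.42 False
15 0.435 False
15 0.51 True
20 0.4 False
20 0.42 False
20 0.435 False
20 0.51 False
25 0.4 False
25 0.42 False
25 0.435 False
25 0.51 False
30 0.4 False
30 0.42 False
30 0.435 False
30 0.51 False
0.4 [ 9.91101220e+01 -8.80649455e+00 -2.57586387e+01 -2.93268485e-02
 -7.31176494e+01 -2.86315027e+01]
0.43 [ 9.69514079e+01 -5.42979945e+00 -2.29515229e+01 -2.66402893e-02
 -7.25490774e+01 -2.64733175e+01]
0.46 [ 9.51064737e+01 -2.18887199e+00 -2.00047939e+01 -2.42765626e-02
 -7.22556601e+01 -2.46289750e+01]
0.5 [ 9.30234714e+01  1.96848828e+00 -1.58594666e+01 -2.15301605e-02
 -7.22444199e+01 -2.25468071e+01]
```

Run:
```python
from h import *
for c in ['scene','top']:
    d=np.load(f'pics/{c}0.npz')['d']
    V,U=np.mgrid[0:480,0:640]
    P=w_from(c,np.c_[U.ravel(),V.ravel()],d.ravel())[(d.ravel()>0)]
    P=P[(P[:,2]>.16)&(P[:,2]<0.7)&(P[:,0]>0.3)&(P[:,0]<1)]
    for a in np.arange(-.1,.7,.08):
        m=(P[:,1]>=a)&(P[:,1]<a+.08)
        if m.sum()>5:
            o=np.argsort(P[m][:,0])[3]; print(c,a.round(2),m.sum(),P[m][o].round(3))
```

```text
scene -0.1 2496 [ 0.708 -0.088  0.211]
scene -0.02 1714 [0.713 0.005 0.191]
scene 0.06 3863 [0.49  0.137 0.186]
scene 0.14 12226 [0.487 0.152 0.174]
scene 0.22 4847 [0.49  0.276 0.166]
scene 0.3 4506 [0.478 0.317 0.174]
scene 0.38 4135 [0.494 0.401 0.182]
scene 0.46 2253 [0.488 0.501 0.164]
top -0.1 5402 [ 0.709 -0.097  0.217]
top -0.02 3846 [ 0.715 -0.015  0.169]
top 0.06 1611 [0.496 0.14  0.176]
top 0.14 17551 [0.488 0.155 0.164]
top 0.22 11649 [0.491 0.284 0.172]
top 0.3 11786 [0.478 0.328 0.163]
top 0.38 8738 [0.495 0.431 0.161]
top 0.46 744 [0.488 0.51  0.161]
```

```bash
cat >> h.py <<'E'
XD=np.array([.9938,-.1115,0]); YD=np.array([.1115,.9938,0])
R0=np.c_[-XD,YD,[0,0,-1]]
E
python3 - <<'E'
from h import *
q=robot.ik([.40,-.055,.28],R0); print(q)
q=np.array(q); w=q.copy(); w[0]+=75; print(w)
robot.movej(w); print(robot.read_t(),robot.read_position())
robot.movej(q); print(robot.read_t(),robot.read_position())
robot.move_gripper(0)
robot.goto([.47,-.0637,.25],R0); print(robot.read_t(),robot.read_position())
r,d=robot.grab_frame('wrist'); save(r,'w1'); np.savez('pics/w1.npz',r=r,d=d,p=robot.read_position(),R=robot.read_tcp_rot())
print(robot.read_t())
E
```

```text
[  20.53225963   -8.40494628  -25.45071739    0.          -72.95422889
 -116.93382364]
[  95.53225963   -8.40494628  -25.45071739    0.          -72.95422889
 -116.93382364]
1.6917 [0.15666666 0.37250598 0.28005295]
3.4833 [ 0.40019499 -0.05446769  0.27994855]
5.3167 [ 0.47018622 -0.06401915  0.24868417]
5.3667
```

```bash
ls pics
```

```text
scene0.npz
scene0.png
scenez.png
top0.npz
top0.png
topz.png
w1.npz
w1.png
wrist0.npz
wrist0.png
```

View pics/w1.png

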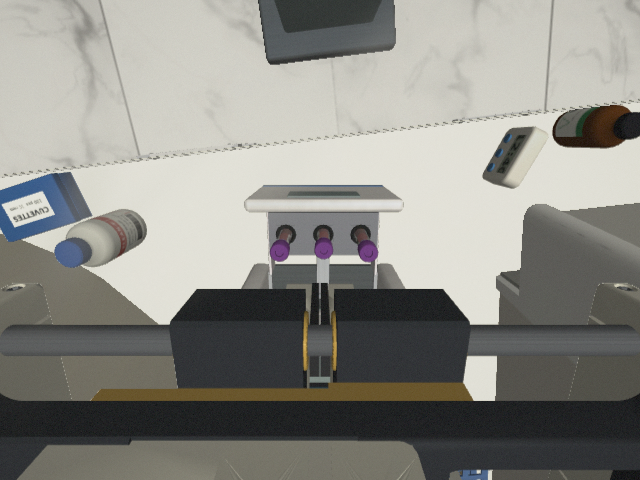

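Run:
```python
from h import *
z=np.load('pics/w1.npz'); r,d,p,R=[z[k] for k in ('r','d','p','R')]
i,f=cam('wrist'); T=np.array(i['T_tool_cam'])
V,U=np.mgrid[0:480,0:640]
C=np.stack([(U-i['cx'])/f*d,(V-i['cy'])/f*d,d],-1)@T[:3,:3].T+T[:3,3]
P=C@R.T+p
m=purple(r); n,l,s,ce=cv2.connectedComponentsWithStats(m)
for k in range(1,n):
    if s[k,4]<60: continue
    q=P[l==k]; zt=np.percentile(q[:,2],90); t=q[abs(q[:,2]-zt)<.004]
    (cx,cy),rad=cv2.minEnclosingCircle(t[:,:2].astype(np.float32))
    print(ce[k].round(),s[k].tolist(),zt.round(4),t.mean(0).round(4),np.round([cx,cy,rad],4))
```

```text
[323. 248.] [315, 237, 18, 22, 324] 0.1172 [ 0.4864 -0.0627  0.1161] [ 0.4866 -0.0627  0.0085]
[280. 250.] [270, 239, 20, 22, 339] 0.1241 [ 0.4817 -0.1014  0.123 ] [ 0.4822 -0.1014  0.0085]
[367. 251.] [358, 240, 20, 22, 348] 0.1254 [ 0.4906 -0.0243  0.1243] [ 0.4912 -0.0244  0.0082]
```

The wrist view shows the three caps at (280,250), (323,248) and (367,251). Their positions agree with the other cameras to about 2 mm, and they stand about 5–13 mm high. Now I'll press them one at a time, stepping down under force control.

Run:
```python
from h import *
caps=dict(right=(.4815,-.1022),middle=(.4855,-.0637),left=(.4897,-.0252))
for n in ('right','middle','left'):
    x,y=caps[n]
    robot.goto([x,y,.155 if n=='right' else .145],R0)
    robot.servo_line([x,y,.129],speed=.08); f0=robot.read_force()[2]
    log=[]; z=.129
    while z>.107:
        z-=.002 if z>.1145 else .001
        robot.servo_line([x,y,z],speed=.03)
        f=robot.read_force()[2]-f0; log.append((round(z,4),round(robot.read_position()[2],4),round(f,1)))
        if f>13: break
    print(n,robot.read_t(),log)
    robot.servo_line([x,y,.145],speed=.08)
```

```text
right 9.5833 [(0.127, np.float64(0.1274), np.float64(0.6)), (0.125, np.float64(0.1249), np.float64(-0.2)), (0.123, np.float64(0.1229), np.float64(-0.1)), (0.121, np.float64(0.1209), np.float64(1.3)), (0.119, np.float64(0.1189), np.float64(0.6)), (0.117, np.float64(0.1168), np.float64(1.3)), (0.115, np.float64(0.1148), np.float64(0.6)), (0.113, np.float64(0.1127), np.float64(0.1)), (0.112, np.float64(0.112), np.float64(1.9)), (0.111, np.float64(0.1113), np.float64(6.0)), (0.11, np.float64(0.1108), np.float64(7.5)), (0.109, np.float64(0.1103), np.float64(11.8)), (0.108, np.float64(0.1098), np.float64(14.9))]
middle 14.075 [(0.127, np.float64(0.1271), np.float64(0.2)), (0.125, np.float64(0.125), np.float64(-0.4)), (0.123, np.float64(0.1229), np.float64(-0.1)), (0.121, np.float64(0.1209), np.float64(0.8)), (0.119, np.float64(0.1189), np.float64(-1.0)), (0.117, np.float64(0.1169), np.float64(-0.9)), (0.115, np.float64(0.115), np.float64(-0.0)), (0.113, np.float64(0.1129), np.float64(1.1)), (0.112, np.float64(0.112), np.float64(1.6)), (0.111, np.float64(0.1113), np.float64(5.2)), (0.11, np.float64(0.1108), np.float64(8.3)), (0.109, np.float64(0.1103), np.float64(11.2)), (0.108, np.float64(0.1098), np.float64(14.0))]
left 18.5667 [(0.127, np.float64(0.1272), np.float64(-0.1)), (0.125, np.float64(0.125), np.float64(-0.1)), (0.123, np.float64(0.123), np.float64(2.1)), (0.121, np.float64(0.1209), np.float64(1.9)), (0.119, np.float64(0.1188), np.float64(0.8)), (0.117, np.float64(0.1168), np.float64(1.0)), (0.115, np.float64(0.1148), np.float64(0.8)), (0.113, np.float64(0.1128), np.float64(0.8)), (0.112, np.float64(0.112), np.float64(2.3)), (0.111, np.float64(0.1113), np.float64(4.8)), (0.11, np.float64(0.1107), np.float64(8.3)), (0.109, np.float64(0.1103), np.float64(10.3)), (0.108, np.float64(0.1098), np.float64(14.7))]
```

Run:
```python
from h import *
robot.goto([.42,-.058,.23],R0)
p=robot.read_position();R=robot.read_tcp_rot()
r,d=robot.grab_frame('wrist'); save(r,'w2')
i,f=cam('wrist'); T=np.array(i['T_tool_cam'])
V,U=np.mgrid[0:480,0:640]
C=np.stack([(U-i['cx'])/f*d,(V-i['cy'])/f*d,d],-1)@T[:3,:3].T+T[:3,3]
P=C@R.T+p
m=purple(r); n,l,s,ce=cv2.connectedComponentsWithStats(m)
for k in range(1,n):
    if s[k,4]<60: continue
    q=P[l==k]; print(ce[k].round(),s[k].tolist(),np.percentile(q[:,2],[50,75,90]).round(4),q.mean(0).round(4))
m=(abs(P[...,2]-.112)<.007)&(P[...,0]<.47)&(P[...,0]>.42)&(abs(P[...,1]+.06)<.09)
print('front edge',m.sum(),P[m].min(0),P[m].max(0),cv2.minAreaRect(P[m][:,:2].astype(np.float32)))
r,d=robot.grab_frame('scene'); save(cv2.resize(r[190:320,200:410],None,fx=3.8,fy=3.8),'s2')
m=purple(r)[240:290,290:340]; n,l,s,ce=cv2.connectedComponentsWithStats(m)
for k in range(1,n):
    if s[k,4]>8:
        v,u=np.where(l==k); q=w_from('scene',np.c_[u+290,v+240],d[240:290,290:340][v,u]); print(np.percentile(q[:,2],[50,85]).round(4),np.median(q,0).round(4))
print(robot.read_t())
```

```text
front edge 2158 [ 0.43959979 -0.12837782  0.10500854] [0.46483329 0.01041503 0.11459019] ((0.45208272337913513, -0.05900748819112778), (0.13956308364868164, 0.011294270865619183), 83.37875366210938)
[0.1078 0.1106] [ 0.4929 -0.0278  0.1078]
[0.1075 0.1107] [ 0.4889 -0.0656  0.1075]
[0.1074 0.1113] [ 0.4841 -0.1044  0.1074]
19.8167
```

View pics/w2.png

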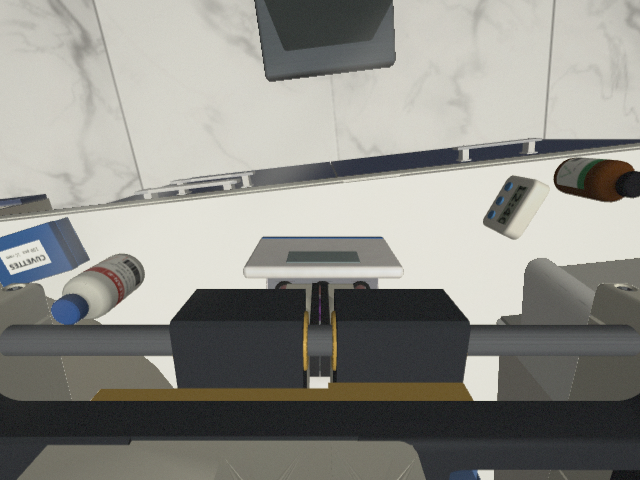

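View pics/s2.png

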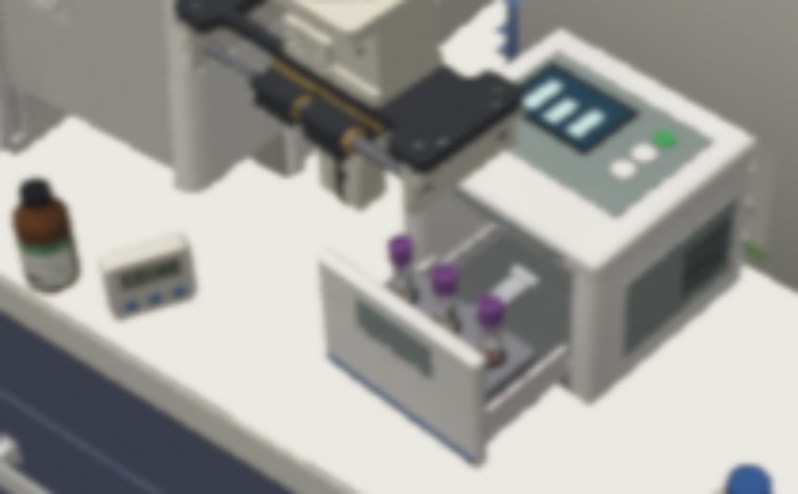

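All three caps measure about 111 mm high and stand level with the panel edge, so they are seated. The drawer is still out. Next I'll push the plate with the sides of the fingers, keeping the TCP 95 mm up so the gripper body clears the roof.

Run:
```python
from h import *
c=np.array([.447,-.058,0])
def at(x,z): return c+XD*((x-c[0])/XD[0])+[0,0,z]
robot.goto(at(.412,.17),R0)
robot.servo_line(at(.412,.095),speed=.1)
f0=robot.read_force(); log=[]
for x in (.43,.44,.45,.46,.47,.48,.49):
    robot.servo_line(at(x,.095),speed=.05)
    f=robot.read_force()-f0; log.append((x,round(float(robot.read_position()[0]),4),(f).round(1).tolist()))
    if -f@XD>20: break
else:
    while x<.522:
        x+=.002; robot.servo_line(at(x,.095),speed=.03)
        f=robot.read_force()-f0; log.append((round(x,4),round(float(robot.read_position()[0]),4),(f).round(1).tolist()))
        if -f@XD>16: break
for l in log: print(l)
print(robot.read_t())
r,d=robot.grab_frame('scene'); save(cv2.resize(r[170:320,200:410],None,fx=3.8,fy=3.8),'s3')
```

```text
(0.43, 0.43, [-0.6, 0.6, 1.7])
(0.44, 0.4404, [-0.2, 1.1, 1.1])
(0.45, 0.4505, [0.1, 0.1, 1.0])
(0.46, 0.4606, [0.3, -0.1, 0.2])
(0.47, 0.4706, [-0.6, 1.1, 1.7])
(0.48, 0.4805, [-0.3, 0.6, 0.9])
(0.49, 0.4906, [-0.2, -0.1, 0.9])
(0.492, 0.4921, [0.0, 0.5, 0.2])
(0.494, 0.494, [-1.0, 0.7, 1.0])
(0.496, 0.4961, [-0.1, -0.7, 1.0])
(0.498, 0.4982, [0.1, 1.0, 0.6])
(0.5, 0.5002, [-1.1, 0.9, 0.7])
(0.502, 0.5022, [0.6, 0.8, 0.5])
(0.504, 0.5037, [-2.3, 1.7, 1.6])
(0.506, 0.5053, [-6.3, 2.0, 2.9])
(0.508, 0.5077, [-2.9, 1.0, 2.5])
(0.51, 0.5103, [-1.2, 0.6, 0.7])
(0.512, 0.5114, [-5.2, 1.9, 1.8])
(0.514, 0.5115, [-11.5, 4.8, 7.9])
(0.516, 0.5115, [-18.3, 7.8, 12.2])
26.925
```

View pics/s3.png

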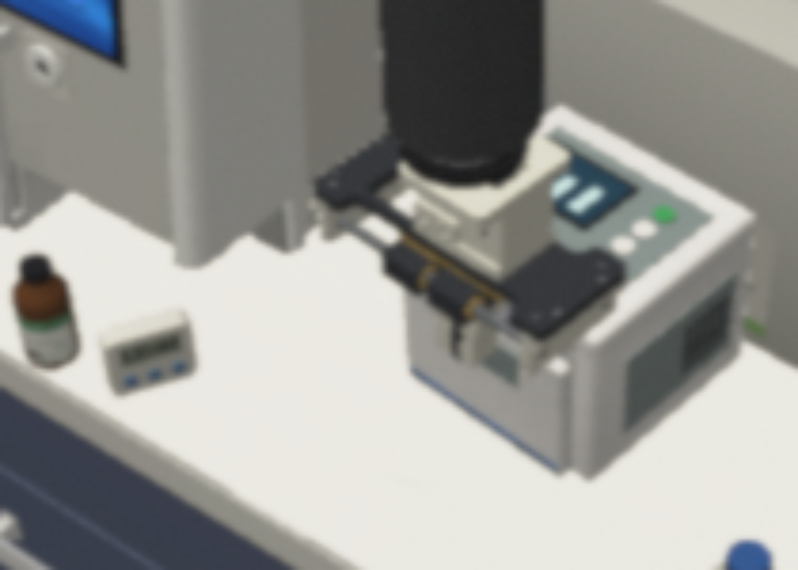

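The force peaked at the catch (about 6 N), dropped, then met a hard stop at x = 0.5115. The picture shows the panel closed against the housing. I'll back off and check.

Run:
```python
from h import *
c=np.array([.447,-.058,0])
def at(x,z): return c+XD*((x-c[0])/XD[0])+[0,0,z]
robot.servo_line(at(.42,.095),speed=.1)
robot.servo_line(at(.42,.25),speed=.15)
q=np.array(robot.read_qpos()); 
robot.goto(at(.40,.28),R0)
p=robot.read_position();R=robot.read_tcp_rot()
r,d=robot.grab_frame('top'); np.savez('pics/top4.npz',r=r,d=d)
V,U=np.mgrid[0:480,0:640]
d0=np.load('pics/top0.npz'); 
P=w_from('top',np.c_[U.ravel(),V.ravel()],d.ravel()).reshape(480,640,3)
save(cv2.resize(r[140:310,130:500],None,fx=2.1,fy=2.1),'t4')
r,d=robot.grab_frame('scene'); save(cv2.resize(r[190:420,170:470],None,fx=2.6,fy=2.6),'s4')
P=w_from('scene',np.c_[U.ravel(),V.ravel()],d.ravel()).reshape(480,640,3)
# panel outer face distance to reader centre
rel=P-np.array([.615,-.0768,0]); X=rel@XD; Y=rel@YD
m=(abs(Y)<.06)&(P[...,2]>.02)&(P[...,2]<.07)&(X<-.05)&(X>-.2)
print('panel X',m.sum(),np.percentile(X[m],[10,50,90]).round(4))
m=(abs(Y)<.06)&(P[...,2]>.122)&(P[...,2]<.138)&(X<-.06)&(X>-.2)
print('housing X',m.sum(),np.percentile(X[m],[10,50,90]).round(4)if m.any() else'')
print(robot.read_t(),p)
```

```text
panel X 480 [-0.0921 -0.0905 -0.0889]
housing X 202 [-0.0799 -0.0781 -0.0739]
29.6417 [ 0.39998432 -0.05259259  0.28058844]
```

View pics/s4.png

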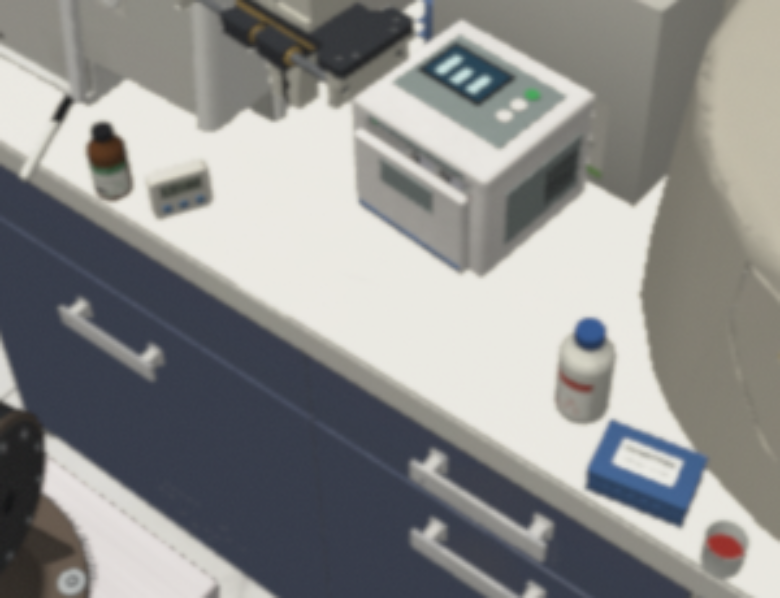

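View pics/t4.png

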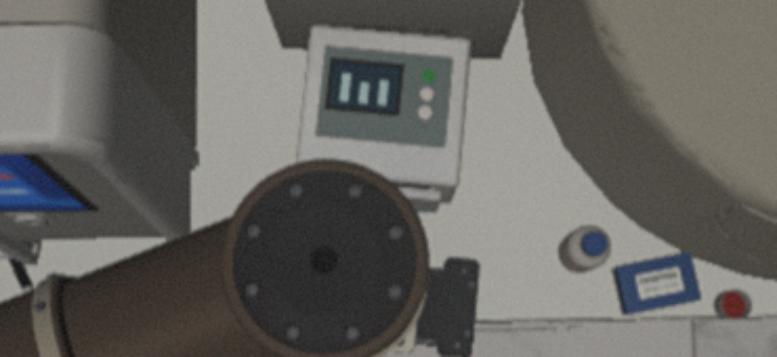

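The panel is closed: its face is 12.4 mm in front of the housing, which fits a panel about 12–14 mm thick. The bystanders haven't moved and the arm is clear, so I'm handing in.

```bash
python3 -c "
from h import *
print(robot.read_t(),robot.read_force()); robot.job_done()"
```

```text
29.6417 [-0.19632055  0.05911624 -0.01736071]
the job is handed in; nothing more can be done
```

The job is handed in at 29.6 s: all three tubes are pressed down, the drawer is pushed home, and no check failed. No verdict is reported.

- **Tubes:** I pressed each one with the shut fingertips until it stopped hard with the cap about 112 mm up, finishing at about 14 N. A scene picture afterwards put all three cap tops at about 111 mm. The wrist view meant to confirm this had the caps hidden behind the gripper, so that check rests on the scene camera and the force readings.
- **Drawer:** I pushed it in slowly, at about 0.03–0.05 m/s. The force peaked at about 6 N at the catch, dropped, and then met a hard stop. The final picture shows it closed, with the panel face 12.4 mm in front of the housing face. That is consistent with the 14 mm plate distance to within the camera's accuracy.
- **Surroundings:** The bottles, timer, box, marker and cup look unmoved in the pictures; I did not measure their positions. The arm had backed off and touched nothing at hand-in.

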